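# Tally the jam jar with the counter's sprung lever

### The job

The jar of jam is finished and has to be recorded on the red tally counter: swing that counter's lever clockwise all the way round to its stop, then let go of it so that it springs fully back home. Do not work the blue counter's lever, and leave the jam jar standing where it is.

Things in the scene. Friction and masses are not known exactly. Their poses are not given: they have to be found in the camera images.
- red_counter: The right counter: tally counter with red top disc and red lever knob, fixed to the worktop. Black foot 100 mm across, aluminium housing 84 mm across, 58 mm high, hub on it to 78 mm. Origin: centre of the foot's underside; its z axis (up) is the lever's pivot. The front (-x, window with white wheels) looks roughly to the robot. The steel lever arm, 64 to 71 mm up, reaches over it.
- red_knob (a point): Centre of the top of the red knob on the lever's end, 116 mm above the worktop. The knob is an upright round peg 16 to 18 mm thick, 71 to 116 mm up, its axis 85 mm from the pivot axis; it runs on a level arc about the pivot, over 30 mm clear of the housing's side. It can be pushed with closed fingers or taken loosely between open fingers from above.
- red_lever (a joint): Angle of the red lever, rad: 0 home, 1.2 at its stop; grows clockwise seen from above. In the red counter's frame the knob is at (-0.085 cos a, -0.085 sin a), a = 0.6 - angle: for one who faces the front, at home on its right, at the stop on its left. A spring returns it by itself when let go, in about 0.3 s; at the knob it takes about 1.5 N to start, 5 N at the stop.
- blue_lever (a joint): Angle of the lever of the other, wrong counter, which is alike but has a blue top disc and a blue knob; same meaning, 0 = home. That counter stands at least 0.26 m to the left or right of the red one, from pivot to pivot.
- jam_jar: Loose glass jar with green lid and red jam, 71 mm across, 110 mm tall, upright on the worktop, farther from the robot than the levers and, in y, between the two counters. Origin: centre of its underside, z up.
Not all that is in view belongs to the job. Of the things that look like the red_counter, the smaller one is meant.

How it is judged:
By the outcome, as a careful person would: the job done as asked, in the order asked, and still so for the second after the job is handed in, with the robot touching nothing.
It also fails if it takes over 32 s, if anything falls off the work surface, if the arm or the gripper's body presses on something with over 40 N, if the wrist force passes 120 N, or if a joint passes its speed limit or range.

### The arm

A 6-joint arm with a two-finger parallel gripper is mounted at the origin on a cart in front of the work surface, level with it; the furniture and walls round the work are solid. World frame = base frame: x ahead of the robot, y to its left, z up, the work surface at z = 0. Lengths are in m, angles in degrees, forces in N, time in s.
With the tool pointing down it reaches from about 0.325 to 0.775 m from the base axis. Payload 5.5 kg.
Tool frame: the origin (TCP) lies midway between the tips of the shut fingers; the grasp point (between the pads) lies 19 mm behind it; z points along the fingers, y is the line along which they close (so a half turn about z gives the same grasp; the last joint's range is limited). The gripper opens to 88 mm and grips with 3 to 60 N. Pads are 20 mm wide; open, the fingers measure 115 mm over their backs; the gripper's body (75 mm by 178 mm) begins 61 mm behind the grasp point.
Start: joints at [72.496, 5.22, 70.514, -0, 104.267, -3.249], TCP at [0.148, 0.582, 0.223] pointing down, gripper open.
Joint ranges: [-164.24, 164.24], [-49.07, 125.15], [9.68, 141.18], [-86.29, 266.29], [3.28, 154.24], [-151.56, 151.56]. Speed limits (degrees/s): [147.25, 147.25, 172.46, 180, 180, 180].

### API

Orientations are given as a 3x3 rotation matrix whose columns are the frame's x, y, z axes.
In Python, from station import bot gives the robot as it stands.
- The arm moves only by the tool jog_arm, never from a script. Its argument "moves" is a list of rows, each a list of 5 numbers: the finger opening in cm, from 0 to 8.78, then the shift along the tool's x, y, z in cm, then the turn about the tool's z in degrees. In form: [[gripper, dx, dy, dz, spin], ...]. A call has 1 to 10 rows; each row is the pose to reach, as a shift and turn from the pose commanded when the call began, along the tool's axes at that moment; what a row does not reach only later rows make up. A row lasts 1/12 s, in which the tool goes at most 41.7 mm and 7.16 degrees, less where a joint would pass 70% of its speed; a pose out of reach is approached as far as the arm can. A call with a gripper value outside its range is refused whole. The fingers move at their own pace and stop on an object; "newtons" is the grip in N (left out, the last holds). Time passes only in rows, so rows that repeat a pose let the fingers close. It gives the time, the measured TCP pose, the force, the opening and the grip force at its end, in the units of the state.
- bot.get_obs(): the state, without advancing time (a new reading comes with each control period).
- bot.grab_frame(name): name is "side" or "top"; returns (picture, depth): 384x512x3 uint8, blue, green, red; 384x512 float32, m along the optical axis (not along the pixel's ray), 0 where there is no reading.
- bot.calibration(name): a dict with "fx", "fy", "cx", "cy" (pixels), "D" ([k1, k2, p1, p2, k3] as OpenCV has them; the pictures are not rectified), "rvec" (rotation vector, rad) and "tvec" (3), from world to camera coordinates, as OpenCV has them. Camera axes: x right, y down, z forward; pixel columns grow to the right and rows downward; lengths in m; the calibration is good to about 2 mm. A picture is of the moment at which its call begins. calibration takes no time and is no camera call.
- bot.job_done(): hands the job in; it is judged then, once.
The state is a dict: "t": time; "joint_pos": joint angles; "dq": joint speeds; "effort": joint torques, N m; "ee_pos": TCP position; "eef_rot": TCP orientation; "contact_force": force on the tool from outside, world axes, zero at the start; "moment": the same for the moment, N m; "grip_width": finger opening in m; "grip_force": force on a finger pad.
Only numpy, scipy, OpenCV 4.12 (cv2) and the standard library are available. Lean on these libraries where they do the work, as an engineer would, in place of code of your own. Each camera call takes 0.05 s, during which the arm holds its last target. There are 200 camera calls.

## Working session

There is one attempt and no reset: what is moved stays moved. The work goes in short steps, Python scripts to look and compute and a tool call to move; the robot and the scene stay as the last step left them, time stands still between calls to the robot, and variables do not carry over. Pictures are saved under pics/ and viewed, at most 10 in all, crops included, and the job is handed in when it is done.

Besides the shell and the picture viewer there is one more tool, called after ">>>" by a JSON object that holds its "api" and its "payload", one argument or row to a line. jog_arm: Moves the arm, as the interface text tells. Its arguments: {"type":"object","properties":{"moves":{"type":"array","items":{"type":"array","items":{"type":"number"}}},"newtons":{"type":"number"}},"required":["moves"]}

```bash
mkdir -p pics
python3 - <<'E'
from station import bot
import cv2,numpy as np
for n in("top","side"):
    p,d=bot.grab_frame(n); cv2.imwrite(f"pics/{n}0.png",p); np.save(f"pics/{n}0.npy",d)
    c=bot.calibration(n); R=cv2.Rodrigues(np.array(c["rvec"]))[0]; print(n,c["fx"],-R.T@np.array(c["tvec"]).ravel())
o=bot.get_obs(); print(o["t"],o["ee_pos"],o["eef_rot"],o["contact_force"])
E
```

```text
top 357.36801141477326 [ 0.52275922 -0.05735803  0.95804097]
side 379.9142482993541 [0.57255179 0.75212909 0.69887556]
0.1 [0.1476836  0.58128736 0.22164697] [[-9.69202638e-01  2.46264101e-01 -4.90024751e-04]
 [ 2.46264575e-01  9.69201327e-01 -1.59602300e-03]
 [ 8.18894692e-05 -1.66754544e-03 -9.99998606e-01]] [-0.11067041 -0.52568164 -0.28695408]
```

View pics/top0.png

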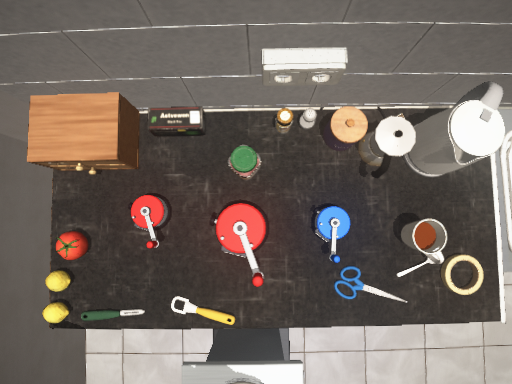

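View pics/side0.png

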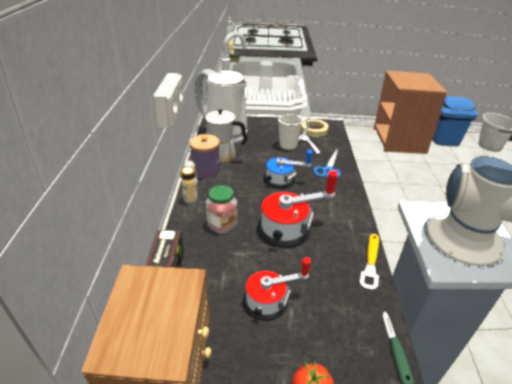

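The top view shows the small red counter at (148,212) with its knob at (151,245). The large red one at (240,230) is a decoy, the blue counter is at (335,222), and the jar is at (243,160). Next I measure the small counter's pivot and knob.

```bash
cat > h.py <<'E'
import cv2,numpy as np
from station import bot
def cast(n,uv,z):
    c=bot.calibration(n);K=np.array([[c["fx"],0,c["cx"]],[0,c["fy"],c["cy"]],[0,0,1]])
    R=cv2.Rodrigues(np.array(c["rvec"]))[0];C=-R.T@np.array(c["tvec"]).ravel()
    q=cv2.undistortPoints(np.array([[uv]],float),K,np.array(c["D"]))[0,0]
    r=R.T@np.array([*q,1]);return C+r*(z-C[2])/r[2]
def reds(p):
    h=cv2.cvtColor(p,cv2.COLOR_BGR2HSV)
    m=((h[...,0]<6)|(h[...,0]>174))&(h[...,1]>180)&(h[...,2]>90)
    n,l,s,c=cv2.connectedComponentsWithStats(m.astype(np.uint8));return [(s[i],c[i]) for i in range(1,n) if s[i][4]>12],l
E
python3 - <<'E'
from h import *
for n in("top","side"):
    for s,c in reds(cv2.imread(f"pics/{n}0.png"))[0]: print(n,s,c.round(1),cast(n,c,.116).round(4),cast(n,c,.09).round(4),cast(n,c,.058).round(4))
p=cv2.imread("pics/top0.png")[185:265,120:280];cv2.imwrite("pics/c1.png",cv2.resize(p,None,fx=5,fy=5,interpolation=2))
E
```

```text
top [131 195  33  33 624] [146.4 209.2] [0.5553 0.2142 0.116 ] [0.5563 0.2226 0.09  ] [0.5576 0.2329 0.058 ]
top [216 203  50  50 279] [241.2 225.8] [ 0.5125 -0.0107  0.116 ] [ 0.5122 -0.0093  0.09  ] [ 0.5118 -0.0075  0.058 ]
top [ 58 232  29  28 458] [ 74.  244.9] [0.4731 0.3893 0.116 ] [0.4716 0.4031 0.09  ] [0.4697 0.42   0.058 ]
top [ 56 240   6  11  37] [ 57.7 244.5] [0.4741 0.4298 0.116 ] [0.4726 0.4448 0.09  ] [0.4708 0.4634 0.058 ]
top [146 241  11   7  53] [150.8 243.8] [0.4736 0.2032 0.116 ] [0.4721 0.2113 0.09  ] [0.4703 0.2212 0.058 ]
top [252 273  11  14  96] [257.2 279.5] [ 0.3876 -0.046   0.116 ] [ 0.3834 -0.0456  0.09  ] [ 0.3782 -0.0452  0.058 ]
side [326 172  10  21 154] [331.  181.9] [ 0.3884 -0.074   0.116 ] [ 0.3802 -0.1109  0.09  ] [ 0.3701 -0.1562  0.058 ]
side [262 192  47  32 838] [283.3 209.5] [0.5185 0.0491 0.116 ] [0.5161 0.0177 0.09  ] [ 0.5131 -0.0209  0.058 ]
side [302 258   8  17 106] [305.2 265.1] [0.477  0.2242 0.116 ] [0.4727 0.2007 0.09  ] [0.4675 0.1717 0.058 ]
side [246 271  40  32 742] [264.  287.9] [0.56  0.287 0.116] [0.5594 0.2662 0.09  ] [0.5587 0.2407 0.058 ]
side [318 364   9   7  16] [321.  366.6] [0.4642 0.4442 0.116 ] [0.4594 0.4304 0.09  ] [0.4534 0.4135 0.058 ]
side [292 366  13  18 130] [298.2 375.6] [0.502  0.4609 0.116 ] [0.4988 0.4479 0.09  ] [0.495  0.4319 0.058 ]
```

View pics/c1.png

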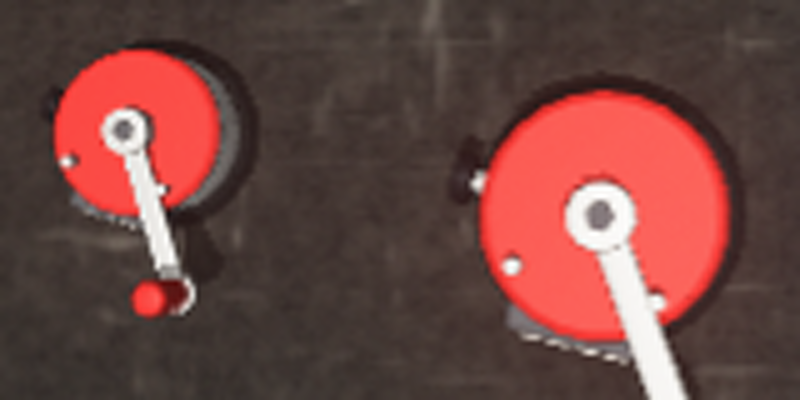

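The crop shows the small counter's hub at about pixel (144.9,210.9) and its knob top at about (149.7,244.5). The lever points to the front right, so it is at home.

Run:
```python
from h import *
k=cast("top",(149.6,244.4),.116);h=cast("top",(144.8,210.8),.078);d=cast("top",(146.8,210.8),.058)
print(k,h,d,np.linalg.norm((k-h)[:2]))
p=(h+d)[:2]/2
v=(k[:2]-p);v/=np.linalg.norm(v);al=np.arctan2(v[1],v[0]);print("piv",p,"dir",np.degrees(al))
o=bot.get_obs();R=o["eef_rot"];T=o["ee_pos"]
for a in (0,.6,1.2,1.3):
    w=al-a; print(a,p+.085*np.array([np.cos(w),np.sin(w)]))
c0=p+.085*v
for g in ([c0[0],c0[1],.22],[c0[0],c0[1],.085]): print("shift cm",(R.T@(np.array(g)-T)*100).round(2), np.array(g)-T)
print(np.degrees(np.arctan2(R[1,1],R[0,1])), o["joint_pos"])
```

```text
[0.47229173 0.20598788 0.116     ] [0.55291007 0.23039564 0.078     ] [0.55351271 0.23178839 0.058     ] 0.08423215249872183
piv [0.55321139 0.23109202] dir -162.7642614117124
0 [0.47202842 0.20590619]
0.6 [0.47198721 0.25614461]
1.2 [0.50031994 0.29763144]
1.3 [0.50722703 0.30257935]
shift cm [-40.68 -28.39   0.21] [ 0.32434482 -0.37538117 -0.00164697]
shift cm [-40.68 -28.37  13.71] [ 0.32434482 -0.37538117 -0.13664697]
75.74342930409784 [ 7.24954618e+01  5.25790170e+00  7.05731827e+01 -7.52028650e-04
  1.04264571e+02 -3.24814829e+00]
```

>>> {"api": "jog_arm", "payload": {
  "moves": [
    [0,-41,-33,0,0],
    [0,-41,-33,0,0],
    [0,-41,-33,0,0],
    [0,-41,-33,0,0],
    [0,-41,-33,0,0],
    [0,-41,-33,0,0],
    [0,-41,-33,0,0],
    [0,-41,-33,0,0],
    [0,-41,-33,0,0],
    [0,-41,-33,0,0]
  ]
}}

```text
t: 0.93
ee_pos: [0.3986, 0.2465, 0.2224]
eef_rot: [[-0.969, 0.246, -0.0], [0.246, 0.969, -0.0], [0.0, -0.0, -1.0]]
contact_force: [1.1, 1.2, 0.0]
grip_width: 0.0243
grip_force: 0.0
```

>>> {"api": "jog_arm", "payload": {
  "moves": [
    [0,-8.5,-6.7,0,0],
    [0,-8.5,-6.7,0,0],
    [0,-8.5,-6.7,0,0],
    [0,-8.5,-6.7,4,0],
    [0,-8.5,-6.7,4,0],
    [0,-8.5,-6.7,4,0],
    [0,-8.5,-6.7,4,0],
    [0,-8.5,-6.7,4,0]
  ]
}}

```text
t: 1.6
ee_pos: [0.4644, 0.1636, 0.1853]
eef_rot: [[-0.97, 0.245, 0.003], [0.245, 0.97, 0.001], [-0.003, 0.002, -1.0]]
contact_force: [-0.8, 0.1, -0.0]
grip_width: 0.0004
grip_force: 0.0
```

Run:
```python
from h import *
for n in("top","side"):
    p,d=bot.grab_frame(n)
    cv2.imwrite(f"pics/{n}2.png",p)
    for s,c in reds(p)[0]: print(n,s,c.round(1))
a=cv2.imread("pics/top2.png")[150:300,80:280];b=cv2.imread("pics/side2.png")[180:330,200:400]
cv2.imwrite("pics/c2.png",cv2.resize(np.hstack([a,b]),None,fx=2,fy=2))
```

```text
top [131 195  33  33 673] [146.9 209.7]
top [216 203  50  50 359] [239.6 226. ]
top [236 219   9   3  13] [240.  220.1]
top [ 59 232  22   9 117] [ 68.7 235.6]
top [252 275  11  12  96] [257.1 280.6]
side [262 192  46  32 715] [280.1 210. ]
side [302 258   9  17 108] [305.4 265.3]
side [246 271  40  32 737] [263.9 287.8]
side [317 364  10   7  20] [320.9 366.6]
side [292 366  14  18 139] [298.3 375.6]
```

View pics/c2.png

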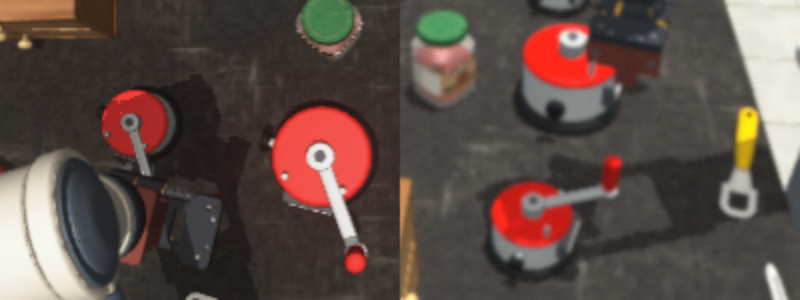

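The knob hasn't moved (side view, crop (612,175)), and the closed fingers are on its right with a free gap. Now I'll descend.

>>> {"api": "jog_arm", "payload": {
  "moves": [
    [0,0.3,0,4,0],
    [0,0.3,0,8,0],
    [0,0.3,0,9.8,0],
    [0,0.3,0,9.8,0],
    [0,0.3,0.7,9.8,0],
    [0,0.3,1.4,9.8,0],
    [0,0.3,1.4,9.8,0],
    [0,0.3,1.4,9.8,0]
  ]
}}

```text
t: 2.37
ee_pos: [0.4657, 0.1779, 0.0871]
eef_rot: [[-0.969, 0.245, 0.004], [0.245, 0.969, 0.001], [-0.003, 0.002, -1.0]]
contact_force: [-0.4, 1.3, -0.3]
grip_width: 0.0004
grip_force: 0.0
```

Run:
```python
from h import *
p,d=bot.grab_frame("side"); print([(s,c.round(1)) for s,c in reds(p)[0] if 295<c[0]<320 and c[1]<300])
o=bot.get_obs();R=o["eef_rot"];T=o["ee_pos"];print(T,o["contact_force"])
piv=np.array([.5532,.2311]);al=np.radians(-162.8)
n=R[:,1]
for off in (.016,.022):
  for a in (0,.2,.4,.6,.8,1.0,1.2,1.3):
    w=al-a;k=np.array([*(piv+.085*np.array([np.cos(w),np.sin(w)])),T[2]])-n*off
    print(off,a,(R.T@(k-T)*100).round(2))
```

```text
[(array([301, 259,   9,  16, 106], dtype=int32), array([305.3, 265.9]))]
[0.46542105 0.17749073 0.08657957] [ 1.07748179 -0.83318366 -0.02619472]
0.016 0 [0.06 1.32 0.  ]
0.016 0.2 [0.8  2.85 0.  ]
0.016 0.4 [1.21 4.5  0.01]
0.016 0.6 [1.3  6.19 0.01]
0.016 0.8 [1.04 7.87 0.01]
0.016 1.0 [0.45 9.46 0.01]
0.016 1.2 [-0.44 10.91  0.02]
0.016 1.3 [-0.98 11.56  0.02]
0.022 0 [0.06 0.72 0.  ]
0.022 0.2 [0.8  2.25 0.  ]
0.022 0.4 [1.21 3.9  0.01]
0.022 0.6 [1.3  5.59 0.01]
0.022 0.8 [1.04 7.27 0.01]
0.022 1.0 [0.45 8.86 0.01]
0.022 1.2 [-0.44 10.31  0.02]
0.022 1.3 [-0.98 10.96  0.02]
```

>>> {"api": "jog_arm", "payload": {
  "moves": [
    [0,0.1,0.7,0,0],
    [0,0.5,1.5,0,0],
    [0,0.8,2.3,0,0],
    [0,1.1,3.2,0,0],
    [0,1.2,4.0,0,0],
    [0,1.3,5.0,0,0],
    [0,1.3,6.0,0,0],
    [0,1.1,7.0,0,0],
    [0,0.8,8.0,0,0],
    [0,0.5,8.8,0,0]
  ]
}}

```text
t: 3.25
ee_pos: [0.48, 0.2641, 0.0838]
eef_rot: [[-0.969, 0.245, -0.003], [0.245, 0.969, -0.002], [0.003, -0.002, -1.0]]
contact_force: [-3.5, -4.5, -0.5]
grip_width: 0.0007
grip_force: 2.1
```

Run:
```python
from h import *
for n in("top","side"):
    p,d=bot.grab_frame(n); cv2.imwrite(f"pics/{n}3.png",p)
    print([(s,c.round(1),cast(n,c,.095)) for s,c in reds(p)[0] if n=="side" and s[4]<200])
a=cv2.imread("pics/top3.png")[150:300,80:280];b=cv2.imread("pics/side3.png")[200:350,200:400]
cv2.imwrite("pics/c3.png",cv2.resize(np.hstack([a,b]),None,fx=2,fy=2))
o=bot.get_obs();print(o["ee_pos"],o["contact_force"])
```

```text
[]
[(array([298, 298,   6,   5,  24], dtype=int32), array([300.7, 300. ]), array([0.4878093 , 0.29611398, 0.095     ])), (array([317, 364,  11,   9,  25], dtype=int32), array([321.2, 367.1]), array([0.46003533, 0.43407335, 0.095     ])), (array([292, 366,  14,  18, 152], dtype=int32), array([298.6, 375.8]), array([0.49881943, 0.45076551, 0.095     ]))]
[0.48048194 0.2642481  0.08384641] [-3.46847188 -2.74819454  0.20393022]
```

View pics/c3.png

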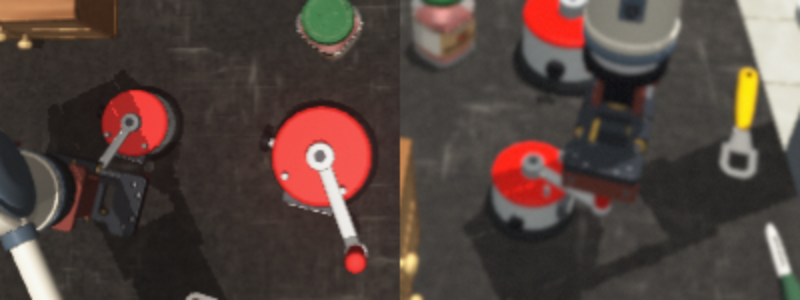

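The lever has swung to about 1.0 rad, with the knob's underside at crop (602,202) pressed by the fingers. I'll go on to the stop in small steps.

>>> {"api": "jog_arm", "payload": {
  "moves": [
    [0,-0.3,0.5,0,0],
    [0,-0.6,1.0,0,0],
    [0,-0.9,1.4,0,0],
    [0,-0.9,1.4,0,0],
    [0,-0.9,1.4,0,0]
  ]
}}

```text
t: 3.77
ee_pos: [0.4927, 0.2744, 0.0841]
eef_rot: [[-0.969, 0.246, -0.002], [0.246, 0.969, -0.001], [0.001, -0.001, -1.0]]
contact_force: [-3.9, -3.0, 0.2]
grip_width: 0.0007
grip_force: 1.9
```

>>> {"api": "jog_arm", "payload": {
  "moves": [
    [0,-0.1,0.15,0,0],
    [0,-0.2,0.3,0,0],
    [0,-0.2,0.3,0,0],
    [0,-0.2,0.3,0,0]
  ]
}}

```text
t: 4.1
ee_pos: [0.4956, 0.2768, 0.0843]
eef_rot: [[-0.969, 0.246, -0.001], [0.246, 0.969, -0.001], [0.001, -0.001, -1.0]]
contact_force: [-3.4, -3.0, -1.1]
grip_width: 0.0007
grip_force: 2.0
```

>>> {"api": "jog_arm", "payload": {
  "moves": [
    [0,-0.1,0.15,0,0],
    [0,-0.2,0.3,0,0],
    [0,-0.2,0.3,0,0],
    [0,-0.2,0.3,0,0]
  ]
}}

```text
t: 4.43
ee_pos: [0.4984, 0.2793, 0.0844]
eef_rot: [[-0.969, 0.246, -0.001], [0.246, 0.969, -0.0], [0.001, -0.001, -1.0]]
contact_force: [-2.8, -3.3, -1.3]
grip_width: 0.0001
grip_force: 2.0
```

>>> {"api": "jog_arm", "payload": {
  "moves": [
    [0,-0.1,0.15,0,0],
    [0,-0.2,0.3,0,0],
    [0,-0.2,0.3,0,0],
    [0,-0.2,0.3,0,0]
  ]
}}

```text
t: 4.77
ee_pos: [0.5007, 0.2814, 0.0844]
eef_rot: [[-0.969, 0.246, -0.002], [0.246, 0.969, -0.001], [0.001, -0.002, -1.0]]
contact_force: [-5.7, -4.7, -0.4]
grip_width: 0.0006
grip_force: 2.8
```

Run:
```python
from h import *
p,d=bot.grab_frame("top");cv2.imwrite("pics/top4.png",p)
q,d=bot.grab_frame("side");cv2.imwrite("pics/side4.png",q)
cv2.imwrite("pics/c4.png",cv2.resize(np.hstack([p[190:260,110:190],q[240:310,240:320]]),None,fx=5,fy=5,interpolation=2))
```

```text
(no output)
```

View pics/c4.png

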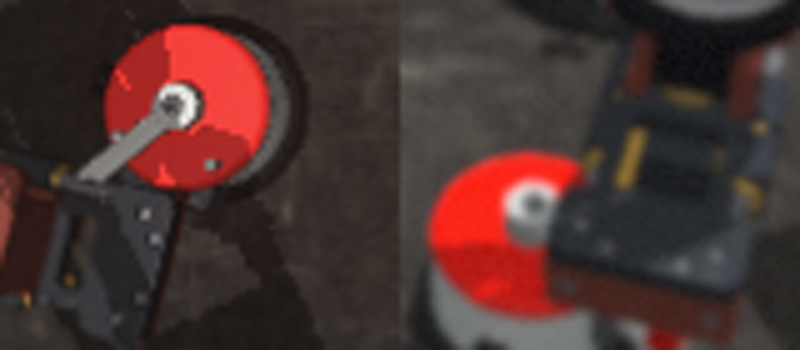

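In the crop the lever runs from the hub (177,105) to (85,175). That is about 70° from home, so it is essentially at the stop, and the force has begun to rise. One more step to confirm.

>>> {"api": "jog_arm", "payload": {
  "moves": [
    [0,-0.15,0.2,0,0],
    [0,-0.25,0.35,0,0],
    [0,-0.25,0.35,0,0],
    [0,-0.25,0.35,0,0]
  ]
}}

```text
t: 5.2
ee_pos: [0.5019, 0.2819, 0.0841]
eef_rot: [[-0.969, 0.247, -0.007], [0.247, 0.969, -0.006], [0.005, -0.008, -1.0]]
contact_force: [-14.4, -13.0, 4.8]
grip_width: 0.0005
grip_force: 8.4
```

The force rose to 19 N with almost no motion, so the lever is on its stop. Easing off slightly and lifting clear.

>>> {"api": "jog_arm", "payload": {
  "moves": [
    [0,0.2,-0.3,0,0],
    [0,0.2,-0.3,-4.1,0],
    [0,0.2,-0.3,-8.2,0],
    [0,0.2,-0.3,-12,0],
    [0,0.2,-0.3,-12,0],
    [0,0.2,-0.3,-12,0],
    [0,0.2,-0.3,-12,0],
    [0,0.2,-0.3,-12,0],
    [0,0.2,-0.3,-12,0]
  ]
}}

```text
t: 5.95
ee_pos: [0.5016, 0.2822, 0.2027]
eef_rot: [[-0.969, 0.246, -0.002], [0.246, 0.969, -0.001], [0.002, -0.002, -1.0]]
contact_force: [-0.6, 0.5, -0.4]
grip_width: 0.0002
grip_force: 0.0
```

Run:
```python
from h import *
p,d=bot.grab_frame("top");q,d=bot.grab_frame("side")
print([(s,c.round(1)) for s,c in reds(q)[0] if s[4]<200]);print(bot.get_obs()["contact_force"])
cv2.imwrite("pics/c5.png",cv2.resize(np.hstack([p[130:310,60:360],q[130:310,180:380]]),None,fx=1.6,fy=1.6))
```

```text
[(array([330, 172,   6,  21,  56], dtype=int32), array([333. , 182.8])), (array([302, 259,   8,  16,  96], dtype=int32), array([305.2, 266.4])), (array([318, 364,   9,   7,  19], dtype=int32), array([321.1, 366.7])), (array([292, 366,  13,  18, 140], dtype=int32), array([298.3, 375.7]))]
[ 0.85578881  0.42266836 -1.17475299]
```

View pics/c5.png

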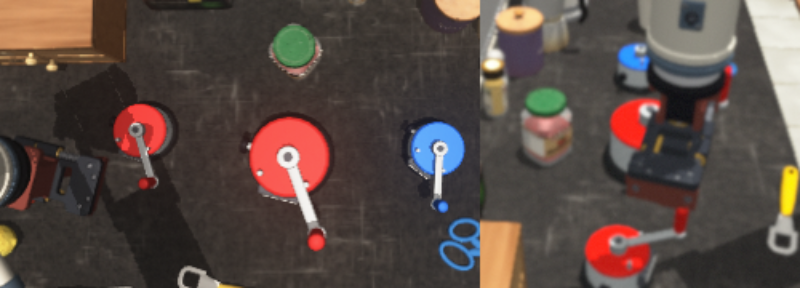

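The lever is back home: the knob is at side pixel (305.2,266.4), the same as at the start. The jar, the blue counter and the large counter are untouched, and the robot is clear.

```bash
python3 -c "
from station import bot
print(bot.job_done())"
```

```text
the job is handed in; nothing more can be done
None
```

I swung the small red counter's lever clockwise to its stop and let go; it sprang back home, the blue lever and the jar were not touched, and I handed the job in at about 6 s.

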